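# Vial crimper: release the lever and check it against its stop

### The job

Check the stop of the vial-cap crimper that lies on its side in its bench cradle: with a fingertip push the red storage catch well clear of the blue lever's end, so that the lever springs fully open, then press the lever in with the backs of your fingers until it rests on the brass stop screw, short of the fixed black handle. Press firmly but do not force it, push on the lever alone (do not pinch the catch or the lever, nor touch the fixed handle), leave the vials and the bottle where they stand, and finish still holding the lever against its stop so that the gap to the handle can be gauged.

Things in the scene. Friction and masses are not known exactly. Their poses are not given: they have to be found in the camera images.
- crimper: The cap crimper in its cradle, fixed to the desk. Origin on the desk under the middle of the grey base plate; x points from lever to fixed handle, y along the handles to the steel head and jaws, z up. Plate: x -13 to +73, y -145 to +145 mm, 10 mm high; in front of it (lower x) the desk is free. Head at y = +108 mm, jaws reach x = -52 mm. Handles lie level 60 mm above the desk; top of all 83 mm.
- fixed_handle (a point): The fixed black rubber handle, the bar that the lever closes towards: a rod about 18 mm thick along the crimper's y axis at its x = +35 mm, 60 mm above the desk, from y = +72 to -108 mm. This point is on its axis at (35, 0, 60) mm of the crimper; axes as the crimper's.
- lever_pivot (a point): The lever, 176 mm long from its pivot: steel, then from 74 mm on a blue plastic grip 15 mm thick, 20 mm high. This point is on its upright pivot, at (0, 80, 60) mm of the crimper. Its y axis points along it from free end to pivot (the grip is at negative y), its x axis across it towards the fixed handle, the way it is pressed.
- lever_face (a point): Point to press: on the outer face of the blue grip, 128 mm from the pivot, half-way up (60 mm above the desk). Axes as the lever's: +x is the way to press, level and at right angles to the lever. (A fixed microscope with a phone on it, about 0.4 m tall, stands to the right of the crimper: pass above it.)
- lever (a joint): Lever angle, rad: 0 = sprung fully open, growing as it is pressed in. The catch holds it at about 0.12 at the start. It meets the rigid stop screw between 0.20 and 0.32 (the setting differs each time), with 8 to 28 mm left between grip and fixed handle. A spring opens it: at lever_face it resists with about 3.5 N when open, 7 to 9 N at the screw.
- stop_screw: The brass stop screw through the fixed handle, 6 mm thick, pointing at the lever 62 mm from its pivot, with a knurled head behind the handle; it does not move in use. Origin: the tip that the lever comes to rest on, 60 mm above the desk.
- catch_tab (a point): Middle of the face to push on the catch's red turned-down tab, an upright plate 26 mm wide, 4 mm thick, from 40 to 78 mm above the desk, in front of the lever, 105 mm from the catch's pivot. The face looks towards the crimper's head at the start; the point's +y axis points out of it, -y is the way to push, +x points to the pivot.
- catch (a joint): Angle, rad, of the red catch, a level arm on an upright pivot at (35, -86) mm of the crimper. 0 = its dowel, 68 mm from the pivot, hooks the lever's outer face near the free end; it grows to 1.4 as the tab is pushed away from the head, past the lever's end. It slips off at 0.1 to 0.2 with a push of a few newtons and stays where left; 0.6 or more is well clear.
- vial_a: A capped glass vial, 23 mm across, 49 mm tall, standing loose in front of the jaws; not to be disturbed. Origin under its middle.
- vial_b: A second such vial beside it.
- vial_c: A third such vial beside it.
- dye_bottle: A small white-capped bottle, 24 mm across, 56 mm tall, standing loose before the lever's pivot end; not to be disturbed. Origin under its middle.

How it is judged:
On the way, in this order (a step that is already met when the one before it is completed fails the run):
1. the catch is pushed well clear (0.6 rad or more) and the lever has sprung fully open (value of joint catch above 0.6 rad and value of joint lever below 0.03 rad), for 0.2 s.
2. the fingers press the lever onto the stop screw, short of the fixed handle (contact force between lever and stop_screw above 2 N and contact force between the fingers and lever above 2 N and contact force between lever and fixed_handle_2 below 0.5 N and contact force between lever and fixed_handle_3 below 0.5 N and value of joint catch above 0.6 rad), for 0.3 s.
At the end, for the whole second after the job is handed in: The fingers still press the lever (over 2 N) and hold it at rest against the stop screw (over 2 N there), clear of the fixed handle, with the catch swung at least 0.6 rad aside (all of step 2 and velocity of joint lever between -0.05 and 0.05 rad/s); the arm keeps its last pose, push and grip.
It fails at once if the lever is forced: the fingers push on it with more than 40 N (contact force between the fingers and lever above 40 N).
It fails at once if the fingers push or squeeze the fixed handle (contact force between the fingers and fixed_handle_0 above 1.5 N or contact force between the fingers and fixed_handle_1 above 1.5 N or contact force between the fingers and fixed_handle_2 above 1.5 N or contact force between the fingers and fixed_handle_3 above 1.5 N or contact force between the fingers and fixed_handle_4 above 1.5 N or contact force between the fingers and fixed_handle_5 above 1.5 N).
It fails at once if the lever is pinched or pulled between the fingers instead of being pressed on its outer face (contact force between the fingers and lever above 1 N and x of the grasp point in the frame of lever_face above -0.001 m and y of the grasp point in the frame of lever_face above -0.05 m).
It fails at once if the catch is pinched between the fingers (contact force between the fingers and catch above 1 N and horizontal distance between the grasp point and catch_tab below 0.006 m).
It fails at once if a vial or the bottle is moved more than 15 mm, lifted or knocked over (distance of any of vial_a, vial_b, vial_c, dye_bottle from where it was at the start of the episode above 0.015 m or angle between any of vial_a, vial_b, vial_c, dye_bottle's own z axis and vertical above 0.35 rad).
It also fails if it takes over 56 s, if anything falls off the work surface, if the arm or the gripper's body presses on something with over 40 N, if the wrist force passes 120 N, or if a joint passes its speed limit or range.

### The arm

A 6-joint arm with a two-finger parallel gripper is mounted at the origin on a cart in front of the work surface, level with it; the furniture and walls round the work are solid. World frame = base frame: x ahead of the robot, y to its left, z up, the work surface at z = 0. Lengths are in m, angles in rad, forces in N, time in s.
With the tool pointing down it reaches from about 0.4 to 0.825 m from the base axis. Payload 7 kg.
Tool frame: the origin (TCP) lies at the very end of the fingers, on their centre line; the grasp point (between the pads) lies 19 mm behind it; z points along the fingers, y is the line along which they close (so a half turn about z gives the same grasp; the last joint's range is limited). The gripper opens to 88 mm and grips with 3 to 60 N. Pads are 19 mm wide; open, the fingers measure 130 mm over their backs; the gripper's body (78 mm by 193 mm) begins 47 mm behind the grasp point.
Start: joints at [1.617, 0.359, 0.012, 0, -1.224, -0.288], TCP at [0.162, 0.655, 0.227] pointing down, gripper open.
Joint ranges: [-3.07, 3.07], [-1.43, 2.12], [-1.02, 1.25], [-3.03, 1.67], [-3.05, -0], [-3.03, 3.03]. Speed limits (rad/s): [2.39, 2.39, 3.01, 3.14, 3.14, 3.14].

### API

Orientations are given as [roll, pitch, yaw] about the fixed x, y, z axes, in that order (R = Rz(yaw) Ry(pitch) Rx(roll)).
In Python, from station import arm gives the robot as it stands.
- The arm moves only by the tool step_arm, never from a script. Its argument "rows" is a list of rows, each a list of 5 numbers: the shift along the world's x, y, z in m, then the turn about the world's z in rad, then the finger opening in m, from 0 to 0.0876. In form: [[x, y, z, spin, gripper], ...]. A call has 1 to 20 rows; each row is the pose to reach, as a shift and turn from the pose commanded when the call began; what a row does not reach only later rows make up. A row lasts 1/10 s, in which the tool goes at most 50 mm and 8.59 degrees, less where a joint would pass 70% of its speed; a pose out of reach is approached as far as the arm can. A call with a gripper value outside its range is refused whole. The fingers move at their own pace and stop on an object; "newtons" is the grip in N (left out, the last holds). Time passes only in rows, so rows that repeat a pose let the fingers close. It gives the time, the measured TCP pose, the force, the opening and the grip force at its end, in the units of the state.
- arm.get_state(): the state, without advancing time (a new reading comes with each control period).
- arm.grab_frame(name): name is "side" or "top"; returns a dict with "color" (400x640x3 uint8, blue, green, red), "vfov" (degrees; the focal length in pixels is half the picture's height over the tangent of half this angle, whatever the lens; pixels are square), "cx", "cy" (the principal point, pixels), "k1" (the pictures are not rectified: a ray, as slopes to the right and down, at radius r is drawn at 1 + k1 r^2 times it, then the intrinsics apply), "rvec" (rotation vector, rad) and "tvec" (3), from world to camera coordinates, as OpenCV has them. Camera axes: x right, y down, z forward; pixel columns grow to the right and rows downward; lengths in m; the calibration is good to about 2 mm. A picture is of the moment at which its call begins. There is no depth.
- arm.job_done(): hands the job in; it is judged then, once.
The state is a dict: "t": time; "q": joint angles; "qd": joint speeds; "joint_efforts": joint torques, N m; "eef_pos": TCP position; "ee_rot": TCP orientation; "force": force on the tool from outside, world axes, zero at the start; "moment": the same for the moment, N m; "width": finger opening in m; "gripper_force": force on a finger pad.
Only numpy, scipy, OpenCV 4.12 (cv2) and the standard library are available. Lean on these libraries where they do the work, as an engineer would, in place of code of your own. Each camera call takes 0.05 s, during which the arm holds its last target. There are 200 camera calls.

## Working session

There is one attempt and no reset: what is moved stays moved. The work goes in short steps, Python scripts to look and compute and a tool call to move; the robot and the scene stay as the last step left them, time stands still between calls to the robot, and variables do not carry over. Pictures are saved under pics/ and viewed, at most 10 in all, crops included, and the job is handed in when it is done.

Besides the shell and the picture viewer there is one more tool, called after "Call:" by a JSON object that holds its "api" and its "payload", one argument or row to a line. step_arm: Moves the arm, as the interface text tells. Its arguments: {"type":"object","properties":{"rows":{"type":"array"},"newtons":{"type":"number"}},"required":["rows"]}

```bash
mkdir -p pics; ls
cat > h.py <<'E'
import cv2,numpy as np,pickle
def ray(f,uv):
    fl=200/np.tan(np.radians(f["vfov"])/2)
    uv=np.array(uv,float).reshape(-1,2)
    d=(uv-[f["cx"],f["cy"]])/fl
    s=d.copy()
    for _ in range(30): s=d/(1+f["k1"]*(s**2).sum(1,keepdims=True))
    R=cv2.Rodrigues(np.array(f["rvec"],float))[0];t=np.array(f["tvec"],float).ravel()
    w=np.c_[s,np.ones(len(s))]@R
    return -R.T@t,w
def onz(f,uv,z):
    c,w=ray(f,uv); return c+w*((z-c[2])/w[:,2])[:,None]
def proj(f,P):
    fl=200/np.tan(np.radians(f["vfov"])/2)
    R=cv2.Rodrigues(np.array(f["rvec"],float))[0];t=np.array(f["tvec"],float).ravel()
    p=np.array(P,float).reshape(-1,3)@R.T+t; s=p[:,:2]/p[:,2:]
    return s*(1+f["k1"]*(s**2).sum(1,keepdims=True))*fl+[f["cx"],f["cy"]]
E
python3 - <<'E'
from station import arm
import cv2,pickle
F={n:arm.grab_frame(n) for n in("top","side")}
pickle.dump(F,open("F0.pkl","wb"))
for n in F:
    cv2.imwrite(f"pics/{n}0.png",F[n]["color"]); print(n,{k:v for k,v in F[n].items() if k!="color"})
print(arm.get_state())
E
```

```text
pics
top {'vfov': 54.63135852719766, 'cx': 321.80375844423264, 'cy': 196.09032719818077, 'k1': -0.04341145866757442, 'rvec': array([ 2.12771232, -2.18464453,  0.08958481]), 'tvec': array([0.21446832, 0.53849476, 0.86499476])}
side {'vfov': 42.63378198687446, 'cx': 317.2355331984449, 'cy': 202.45583410403643, 'k1': -0.14195837247173937, 'rvec': array([ 0.39632615, -2.51082297,  1.57953002]), 'tvec': array([0.58485568, 0.0429756 , 0.96543652])}
{'t': 0.1, 'q': array([ 1.61712544e+00,  3.59345832e-01,  1.11785061e-02, -3.05639279e-04,
       -1.22412438e+00, -2.88138199e-01]), 'qd': array([ 0.0011459 , -0.00158814,  0.00264179,  0.00257761, -0.00059029,
       -0.00094008]), 'joint_efforts': array([-1.73703407e-03, -5.84163666e+01,  2.93747824e+01,  7.01544374e+00,
        1.00922061e-02, -5.87256682e-05]), 'eef_pos': array([0.16153262, 0.65494204, 0.22570934]), 'ee_rot': array([ 3.14007727e+00, -1.49485255e-04, -2.41913035e-01]), 'force': array([-0.95885915, -0.67076272,  0.19367837]), 'moment': array([-0.0109242 ,  0.01996784,  0.02628167]), 'gripper_force': 0.0, 'width': 0.0876726787871199}
```

View pics/top0.png

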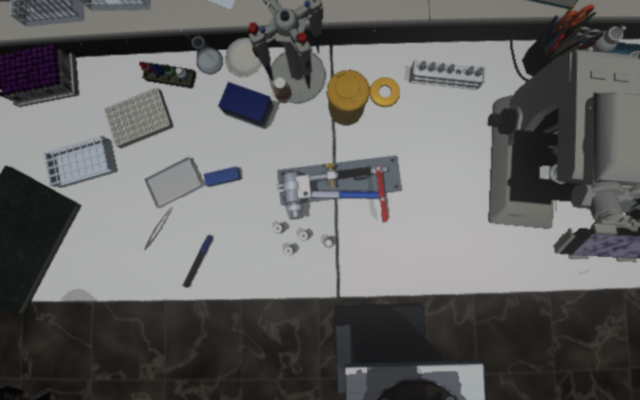

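View pics/side0.png

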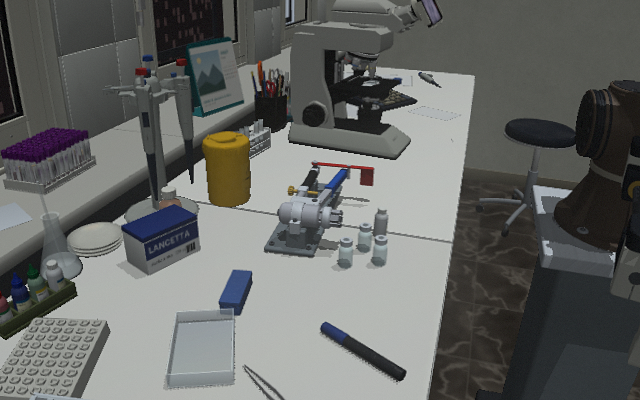

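The top view shows the plate around (338,177), with the head at left (293,195), the blue lever at (345,195) and the red catch at (382,195). The vials are at (278,227), (303,234) and (288,250), and the bottle is at (328,241). The side view matches, with the red tab at (366,176) and the brass knob at (293,190).

Run:
```python
import pickle,cv2,numpy as np
from h import *
F=pickle.load(open("F0.pkl","rb"))
t=F["top"];s=F["side"]
print("cam",ray(t,[0,0])[0],ray(s,[0,0])[0])
for n,c in dict(plateTL=(278,170),plateTR=(398,156),plateBR=(401,188),plateBL=(281,203)).items(): print(n,onz(t,c,.01)[0].round(4))
hsv=cv2.cvtColor(t["color"],cv2.COLOR_BGR2HSV)
def m(lo,hi,roi):
    k=cv2.inRange(hsv,np.array(lo),np.array(hi)); z=np.zeros_like(k);x0,x1,y0,y1=roi;z[y0:y1,x0:x1]=k[y0:y1,x0:x1];return z
roi=(270,410,150,230)
for n,lo,hi,z in(("blue",(100,120,60),(125,255,255),.07),("red",(170,120,60),(180,255,255),.08),("red0",(0,120,60),(6,255,255),.08),("brass",(12,90,60),(32,255,255),.06)):
    k=m(lo,hi,roi); p=cv2.findNonZero(k)
    if p is None: continue
    r=cv2.minAreaRect(p); print(n,len(p),r, onz(t,cv2.boxPoints(r),z).round(4)[:,:2].tolist())
big=cv2.resize(t["color"][145:265,265:415],None,fx=5,fy=5,interpolation=cv2.INTER_CUBIC)
cv2.imwrite("pics/topc.png",big)
big=cv2.resize(s["color"][150:275,255:400],None,fx=4.8,fy=4.8,interpolation=cv2.INTER_CUBIC)
cv2.imwrite("pics/sidec.png",big)
```

```text
cam [0.44922769 0.18117213 0.92171598] [0.30974073 0.98868799 0.45003053]
plateTL [0.6119 0.3039 0.01  ]
plateTR [0.6374 0.0162 0.01  ]
plateBR [0.5603 0.0128 0.01  ]
plateBL [0.5324 0.2978 0.01  ]
blue 204 ((358.9822998046875, 194.13841247558594), (38.12417984008789, 5.275743007659912), 1.5911405086517334) [[0.5384, 0.1595], [0.5501, 0.1588], [0.5454, 0.0747], [0.5337, 0.0755]]
red 18 ((380.26153564453125, 186.0923309326172), (30.26447296142578, 4.217181205749512), 82.87498474121094) [[0.5901, 0.0781], [0.591, 0.0689], [0.5246, 0.0635], [0.5237, 0.0726]]
red0 168 ((381.6984558105469, 195.90809631347656), (48.63344192504883, 4.122363090515137), 82.50414276123047) [[0.5885, 0.0778], [0.5894, 0.0687], [0.4833, 0.0594], [0.4824, 0.0683]]
brass 43 ((330.0, 175.0), (22.0, 6.0), 90.0) [[0.6134, 0.186], [0.613, 0.1725], [0.5629, 0.1739], [0.5633, 0.1873]]
```

View pics/topc.png

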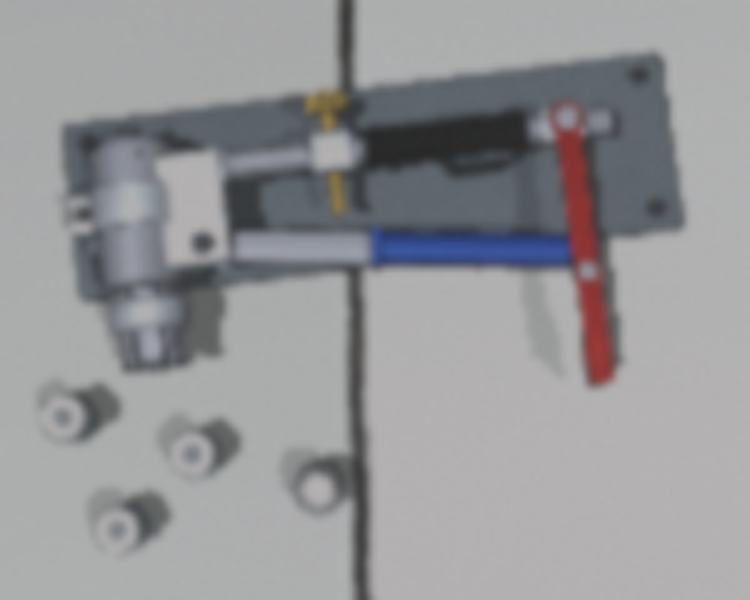

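View pics/sidec.png

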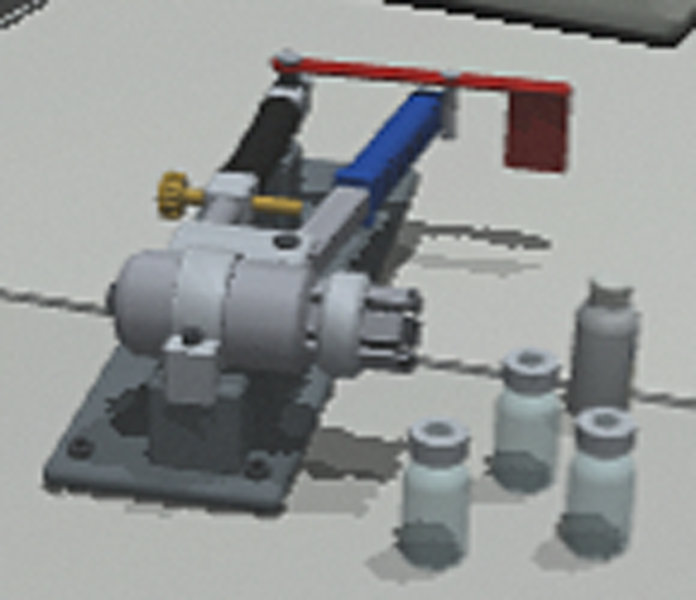

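Both crops are clear: the plate corners are at (66,125), (658,55), (684,225) and (82,298) in the top crop, with the catch pivot at (567,118), tab end at (602,380) and dowel at (588,270). I'll fit the crimper pose from these points.

```bash
cat >> h.py <<'E'
def fit2(A,B):
    A=np.array(A,float);B=np.array(B,float);a=A-A.mean(0);b=B-B.mean(0)
    th=np.arctan2((a[:,0]*b[:,1]-a[:,1]*b[:,0]).sum(),(a*b).sum())
    R=np.array([[np.cos(th),-np.sin(th)],[np.sin(th),np.cos(th)]])
    return th,R,B.mean(0)-R@A.mean(0)
E
python3 - <<'E'
import pickle
from h import *
F=pickle.load(open("F0.pkl","rb"));t=F["top"];s=F["side"]
up=lambda c:(np.array(c)+.5)/5-.5+[265,145]
us=lambda c:(np.array(c)+.5)/4.8-.5+[255,150]
img=[(66,125),(658,55),(684,225),(82,298),(567,118)]
mod=[(73,145),(73,-145),(-13,-145),(-13,145),(35,-86)]
z=[.01]*4+[.083]
W=np.array([onz(t,up(c),h)[0,:2] for c,h in zip(img,z)])
th,R,o=fit2(np.array(mod)/1000,W)
print("yaw",th,"org",o,"res mm",((W-(np.array(mod)/1000@R.T+o))*1000).round(1).tolist())
inv=lambda p:((p[:,:2]-o)@R*1000).round(1)
for n,c,h in(("tabtip",(602,380),.08),("dowel",(588,270),.083),("leverpivot",(203,242),.075),("grip start",(374,247),.07),("grip far",(570,250),.07),("va",(64,416),.049),("vb",(192,453),.049),("vc",(118,528),.049),("bottle",(319,490),.056)):
    p=onz(t,up(c),h); print(n,p[0].round(4),inv(p))
# side-view checks
for n,c,h in(("S catch pivot",(287,60),.083),("S tab bottom R",(565,170),.04),("S tab bottom L",(505,165),.04),("S plate",(45,480),.01),("S plate R",(280,510),.01)):
    p=onz(s,us(c),h);print(n,p[0].round(4),inv(p))
pickle.dump((th,R,o),open("pose.pkl","wb"))
E
```

```text
yaw 0.09136576911309828 org [0.55431551 0.15612528] res mm [[-0.9, -2.8], [-1.7, 2.1], [1.8, 1.5], [1.4, -1.5], [-0.6, 0.8]]
tabtip [0.4816 0.0636 0.08  ] [[-80.9 -85.5]]
dowel [0.5293 0.0681 0.083 ] [[-32.9 -85.4]]
leverpivot [0.5471 0.2357 0.075 ] [[ 0.1 79.9]]
grip start [0.5434 0.1603 0.07  ] [[-10.5   5.2]]
grip far [0.5397 0.0739 0.07  ] [[-22.1 -80.6]]
va [0.4729 0.3017 0.049 ] [[-67.8 152.4]]
vb [0.4549 0.2443 0.049 ] [[-91.   96.8]]
vc [0.4222 0.2782 0.049 ] [[-120.4  133.6]]
bottle [0.4371 0.1876 0.056 ] [[-113.9   42. ]]
S catch pivot [0.5921 0.0895 0.083 ] [[ 31.5 -69.8]]
S tab bottom R [0.4784 0.0647 0.04  ] [[-83.9 -84.1]]
S tab bottom L [0.5032 0.068  0.04  ] [[-58.9 -83.1]]
S plate [0.606  0.3178 0.01  ] [[ 66.2 156.3]]
S plate R [0.5232 0.3101 0.01  ] [[-16.9 156.2]]
```

Run:
```python
import pickle
from h import *
th,R,o=pickle.load(open("pose.pkl","rb"))
w=lambda c:R@(np.array(c)/1000)+o
def c_of(a,gap):
    r=np.array([[np.cos(a),-np.sin(a)],[np.sin(a),np.cos(a)]])
    return np.array([35,-86])+r@np.array([-108,2+21+gap])
p0=w(c_of(0,20)); print("approach",p0.round(4),"shift",(p0-[.1615,.655]).round(4),"spin",th+.242)
for a in np.arange(0,.95,.1): print(round(a,2),(w(c_of(a,0))-p0).round(4), (w(c_of(a,0))).round(3))
```

```text
approach [0.4855 0.1066] shift [ 0.324  -0.5484] spin 0.3333657691130983
0.0 [ 0.0018 -0.0199] [0.487 0.087]
0.1 [ 0.0011 -0.0309] [0.487 0.076]
0.2 [ 0.0014 -0.042 ] [0.487 0.065]
0.3 [ 0.0029 -0.0529] [0.488 0.054]
0.4 [ 0.0054 -0.0636] [0.491 0.043]
0.5 [ 0.009  -0.0741] [0.495 0.033]
0.6 [ 0.0136 -0.0841] [0.499 0.023]
0.7 [ 0.0192 -0.0936] [0.505 0.013]
0.8 [ 0.0257 -0.1025] [0.511 0.004]
0.9 [ 0.0331 -0.1107] [ 0.519 -0.004]
```

Call:
{"api": "step_arm", "payload": {
  "rows": [
    [0.04,-0.03,0,0,0],
    [0.08,-0.07,0,0.03,0],
    [0.11,-0.11,0,0.06,0],
    [0.14,-0.15,0,0.1,0],
    [0.17,-0.19,0,0.13,0],
    [0.19,-0.23,0,0.16,0],
    [0.21,-0.27,0,0.19,0],
    [0.23,-0.31,0,0.22,0],
    [0.25,-0.35,0,0.25,0],
    [0.27,-0.39,0,0.28,0],
    [0.29,-0.43,0,0.31,0],
    [0.305,-0.47,0,0.33,0],
    [0.315,-0.51,0,0.333,0],
    [0.324,-0.548,0,0.333,0],
    [0.324,-0.548,0,0.333,0],
    [0.324,-0.548,0,0.333,0],
    [0.324,-0.548,0,0.333,0]
  ]
}}

```text
t: 1.8
eef_pos: [0.4855, 0.1077, 0.2264]
ee_rot: [-3.142, 0.0, 0.091]
force: [0.0, 1.0, 0.0]
width: 0.0004
gripper_force: 0.0
```

Call:
{"api": "step_arm", "payload": {
  "rows": [
    [0,0,-0.04,0,0],
    [0,0,-0.08,0,0],
    [0,0,-0.12,0,0],
    [0,0,-0.15,0,0],
    [0,0,-0.17,0,0],
    [0,0,-0.18,0,0],
    [0,0,-0.18,0,0],
    [0,0,-0.18,0,0]
  ]
}}

```text
t: 2.6
eef_pos: [0.4861, 0.1082, 0.0473]
ee_rot: [-3.141, -0.001, 0.092]
force: [0.2, 0.6, -0.8]
width: 0.0002
gripper_force: 0.0
```

Run:
```python
from station import arm
import cv2
print(arm.get_state()["force"],arm.get_state()["eef_pos"])
a=arm.grab_frame("top")["color"][145:265,265:415];b=arm.grab_frame("side")["color"][130:280,240:430]
cv2.imwrite("pics/c1.png",cv2.hconcat([cv2.resize(a,(400,320)),cv2.resize(b,(400,320))]))
```

```text
[ 0.17390134  0.58445071 -0.75452253] [0.48614002 0.10816365 0.04728062]
```

View pics/c1.png

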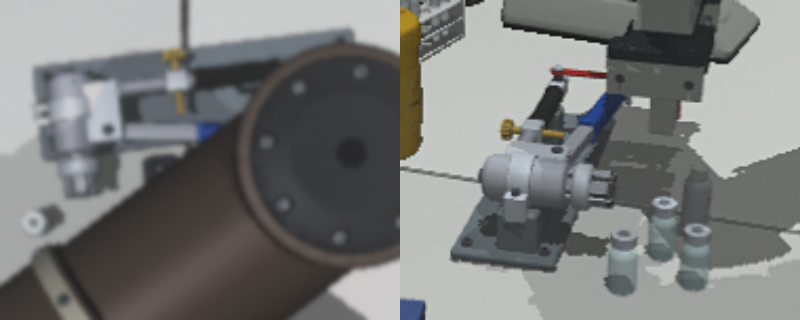

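In the side half, the fingers at (662,118) stand just in front of the red tab, clear of the lever and bottle. The arm blocks most of the top view. I'll push the catch along its arc.

Call:
{"api": "step_arm", "payload": {
  "rows": [
    [0.001,-0.01,0,0,0],
    [0.002,-0.018,0,0,0],
    [0.001,-0.025,0,0.05,0],
    [0.001,-0.031,0,0.1,0],
    [0.001,-0.037,0,0.15,0],
    [0.001,-0.042,0,0.2,0],
    [0.002,-0.048,0,0.25,0],
    [0.003,-0.053,0,0.3,0],
    [0.004,-0.058,0,0.35,0],
    [0.005,-0.064,0,0.4,0],
    [0.007,-0.069,0,0.45,0],
    [0.009,-0.074,0,0.5,0],
    [0.0115,-0.079,0,0.55,0],
    [0.0135,-0.084,0,0.6,0],
    [0.0165,-0.089,0,0.65,0],
    [0.019,-0.0935,0,0.7,0],
    [0.0225,-0.098,0,0.75,0],
    [0.0255,-0.1025,0,0.8,0],
    [0.033,-0.1105,0,0.9,0],
    [0.033,-0.1105,0,0.9,0]
  ]
}}

```text
t: 4.7
eef_pos: [0.5193, -0.0043, 0.0469]
ee_rot: [3.141, -0.001, 0.992]
force: [0.4, -1.0, -0.8]
width: 0.0005
gripper_force: 0.0
```

Run:
```python
from station import arm
import cv2
f=arm.grab_frame("side");a=arm.grab_frame("top")["color"][145:265,265:415];b=f["color"][130:280,240:430]
cv2.imwrite("pics/c2.png",cv2.hconcat([cv2.resize(a,(400,320)),cv2.resize(b,(400,320))]))
```

```text
(no output)
```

View pics/c2.png

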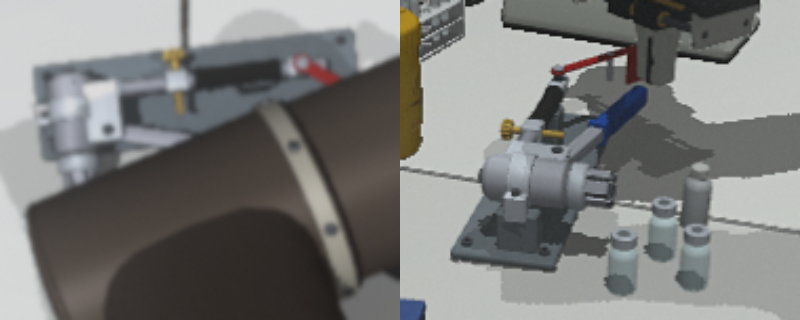

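The side half shows the red catch swung to about (630,60) on the finger's far side, with the lever end free at (640,95) and the fingers at (657,55). Next I'll measure the open lever's angle.

Run:
```python
from station import arm
import pickle
from h import *
th,R,o=pickle.load(open("pose.pkl","rb"))
f=arm.grab_frame("side");hsv=cv2.cvtColor(f["color"],cv2.COLOR_BGR2HSV)
k=cv2.inRange(hsv,np.array((100,120,40)),np.array((125,255,255)));k[:130]=0;k[230:]=0;k[:,:325]=0;k[:,365:]=0
p=cv2.findNonZero(k);r=cv2.minAreaRect(p)
inv=lambda q:((q[:,:2]-o)@R*1000)
P=inv(onz(f,cv2.boxPoints(r),.065));print(len(p),r[1],P.round(1))
# axis mean by rows
q=p[:,0];l=[]
for y in np.unique(q[:,1]): l.append((q[q[:,1]==y,0].mean(),y))
A=inv(onz(f,l,.065)); print(A[::4].round(1).tolist())
c=np.polyfit(A[3:-3,1],A[3:-3,0],1);print("phi",np.arctan(c[0]),"x at pivot y",np.polyval(c,80))
for phi in (.22,.25,.28,np.arctan(c[0])):
    e=np.array([-np.sin(phi),-np.cos(phi)]);n=np.array([np.cos(phi),-np.sin(phi)])
    face=np.array([0,80])+128*e-7.5*n
    cen=face-21*n
    print(phi,"face",face.round(1),"finger world",(R@(cen/1000)+o).round(4),"dir",(R@n).round(3))
s=arm.get_state();print(s["eef_pos"],s["ee_rot"],s["force"],s["q"])
for c in((-85,-128),(-92,-100),(-92,-45),(-80,-40)):print(c,(R@(np.array(c)/1000)+o-[.5193,-.0043]).round(4))
```

```text
241 (13.015907287597656, 32.24702072143555) [[ -10.8    3.8]
 [ -43.9 -100.3]
 [ -66.1  -50.4]
 [ -32.6   45.3]]
[[-44.5, -86.9], [-42.8, -65.2], [-40.0, -44.1], [-31.7, -22.3], [-26.4, -2.0], [-31.4, 15.2], [-32.6, 32.6]]
phi 0.150438904291198 x at pivot y -19.093332194906225
0.22 face [-35.3 -43.3] finger world [0.5023 0.1125] dir [ 0.992 -0.128]
0.25 face [-38.9 -42.2] finger world [0.4987 0.1139] dir [ 0.987 -0.158]
0.28 face [-42.6 -40.9] finger world [0.495  0.1154] dir [ 0.982 -0.188]
0.150438904291198 face [-26.6 -45.4] finger world [0.511  0.1097] dir [ 0.998 -0.059]
[ 0.51837735 -0.0035428   0.04668837] [ 3.14159198e+00 -1.45190904e-04  9.87997753e-01] [-0.46568137  0.50403553  0.4945677 ] [ 3.72100791e-01  2.97935779e-01 -5.54870458e-01 -1.26682491e-04
 -7.17871194e-01  2.18678870e+00]
(-85, -128) [-0.038   0.0252]
(-92, -100) [-0.0475  0.0524]
(-92, -45) [-0.0525  0.1072]
(-80, -40) [-0.041   0.1133]
```

The blue grip's far end reads (-44,-87) mm, so it is fully open at about 0.25 rad tilt, as expected. I'll back off and go round to the front of the lever.

Call:
{"api": "step_arm", "payload": {
  "rows": [
    [-0.012,0.007,0,0,0],
    [-0.025,0.016,0,0,0],
    [-0.038,0.025,0,0.05,0],
    [-0.048,0.05,0,0.18,0],
    [-0.05,0.07,0,0.3,0],
    [-0.052,0.09,0,0.43,0],
    [-0.053,0.107,0,0.55,0],
    [-0.048,0.112,0,0.65,0],
    [-0.041,0.113,0,0.65,0],
    [-0.041,0.113,0,0.65,0],
    [-0.041,0.113,0,0.65,0]
  ]
}}

```text
t: 5.95
eef_pos: [0.4771, 0.1096, 0.0465]
ee_rot: [-3.141, 0.0, 1.638]
force: [0.0, 0.3, -0.6]
width: 0.0003
gripper_force: 0.0
```

Run:
```python
from station import arm
import pickle
from h import *
th,R,o=pickle.load(open("pose.pkl","rb"))
s=arm.get_state();print(s["t"],s["eef_pos"],s["ee_rot"],s["force"])
print("crimper",((s["eef_pos"][:2]-o)@R*1000).round(1))
for phi in(.25,.2,.15,.1,.05,0,-.05,-.08):
    e=np.array([-np.sin(phi),-np.cos(phi)]);n=np.array([np.cos(phi),-np.sin(phi)])
    c=np.array([0,80])+128*e-28.5*n
    print(phi,(R@(c/1000)+o-s["eef_pos"][:2]).round(4))
b=arm.grab_frame("side")["color"][130:280,240:430];a=arm.grab_frame("top")["color"][145:265,265:415]
cv2.imwrite("pics/c3.png",cv2.hconcat([cv2.resize(a,(400,320)),cv2.resize(b,(400,320))]))
```

```text
5.95 [0.47714212 0.10959    0.04646153] [-3.14121251e+00  7.08127455e-05  1.63836437e+00] [ 0.01459973  0.31083053 -0.58187993]
crimper [-81.1 -39.3]
0.25 [0.0215 0.0043]
0.2 [0.0277 0.002 ]
0.15 [0.0339 0.0001]
0.1 [ 0.0403 -0.0015]
0.05 [ 0.0467 -0.0029]
0 [ 0.0532 -0.0039]
-0.05 [ 0.0597 -0.0045]
-0.08 [ 0.0636 -0.0048]
```

View pics/c3.png

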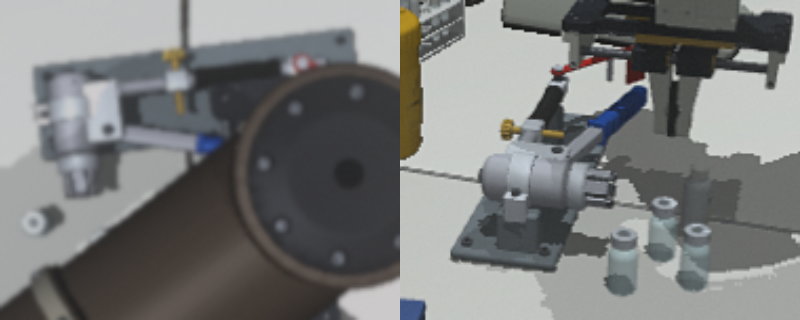

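The fingers at (672,105) stand in front of the blue lever, which is still open, and the catch stays swung away. I'll press in slowly.

Call:
{"api": "step_arm", "payload": {
  "rows": [
    [0.008,0.002,0,0,0],
    [0.014,0.003,0,0,0],
    [0.019,0.003,0,0,0],
    [0.023,0.003,0,0,0],
    [0.027,0.002,0,0,0],
    [0.031,0.001,0,0,0],
    [0.034,0,0,0,0],
    [0.037,-0.001,0,0,0],
    [0.04,-0.0015,0,0,0],
    [0.04,-0.0015,0,0,0],
    [0.04,-0.0015,0,0,0]
  ]
}}

```text
t: 7.15
eef_pos: [0.5174, 0.1086, 0.0464]
ee_rot: [-3.141, -0.0, 1.641]
force: [-4.9, 4.5, 1.0]
width: 0.0004
gripper_force: 2.6
```

Call:
{"api": "step_arm", "payload": {
  "rows": [
    [0.002,-0.0005,0,0,0],
    [0.004,-0.001,0,0,0],
    [0.005,-0.001,0,0,0],
    [0.005,-0.001,0,0,0]
  ]
}}

```text
t: 7.55
eef_pos: [0.5222, 0.1076, 0.0463]
ee_rot: [-3.141, -0.0, 1.641]
force: [-5.2, 4.4, 1.3]
width: 0.0003
gripper_force: 2.9
```

Call:
{"api": "step_arm", "payload": {
  "rows": [
    [0.001,0,0,0,0],
    [0.002,0,0,0,0],
    [0.003,0,0,0,0],
    [0.003,0,0,0,0]
  ]
}}

```text
t: 7.95
eef_pos: [0.525, 0.1075, 0.0463]
ee_rot: [-3.14, -0.0, 1.641]
force: [-5.6, 4.1, 1.9]
width: 0.0003
gripper_force: 3.1
```

Call:
{"api": "step_arm", "payload": {
  "rows": [
    [0.001,0,0,0,0],
    [0.002,0,0,0,0],
    [0.003,0,0,0,0],
    [0.003,0,0,0,0]
  ]
}}

```text
t: 8.35
eef_pos: [0.5279, 0.1074, 0.0463]
ee_rot: [-3.14, -0.0, 1.641]
force: [-6.3, 4.5, 3.1]
width: 0.0003
gripper_force: 3.3
```

Call:
{"api": "step_arm", "payload": {
  "rows": [
    [0.001,0,0,0,0],
    [0.002,0,0,0,0],
    [0.002,0,0,0,0]
  ]
}}

```text
t: 8.65
eef_pos: [0.5297, 0.1075, 0.0463]
ee_rot: [-3.14, -0.0, 1.641]
force: [-7.5, 4.4, 2.2]
width: 0.0002
gripper_force: 3.5
```

Call:
{"api": "step_arm", "payload": {
  "rows": [
    [0.001,0,0,0,0],
    [0.002,0,0,0,0],
    [0.002,0,0,0,0]
  ]
}}

```text
t: 8.95
eef_pos: [0.5316, 0.1074, 0.0462]
ee_rot: [-3.14, -0.0, 1.641]
force: [-7.1, 6.0, 3.4]
width: 0.0008
gripper_force: 3.8
```

Call:
{"api": "step_arm", "payload": {
  "rows": [
    [0.001,0,0,0,0],
    [0.002,0,0,0,0],
    [0.002,0,0,0,0]
  ]
}}

```text
t: 9.25
eef_pos: [0.5334, 0.1074, 0.0462]
ee_rot: [-3.139, 0.0, 1.641]
force: [-8.2, 4.8, 2.9]
width: 0.0003
gripper_force: 4.0
```

Call:
{"api": "step_arm", "payload": {
  "rows": [
    [0.001,0,0,0,0],
    [0.002,0,0,0,0],
    [0.002,0,0,0,0]
  ]
}}

```text
t: 9.55
eef_pos: [0.5352, 0.1074, 0.0461]
ee_rot: [-3.139, 0.0, 1.641]
force: [-8.8, 5.1, 2.5]
width: 0.0005
gripper_force: 4.2
```

Call:
{"api": "step_arm", "payload": {
  "rows": [
    [0.001,0,0,0,0],
    [0.002,0,0,0,0],
    [0.002,0,0,0,0]
  ]
}}

```text
t: 9.85
eef_pos: [0.5359, 0.1073, 0.046]
ee_rot: [-3.137, 0.0, 1.641]
force: [-14.8, 8.6, 9.1]
width: 0.0002
gripper_force: 7.5
```

The force jumped while travel stopped, so the lever is on the screw. I'll settle a moment and verify.

Call:
{"api": "step_arm", "payload": {
  "rows": [
    [0,0,0,0,0],
    [0,0,0,0,0],
    [0,0,0,0,0],
    [0,0,0,0,0],
    [0,0,0,0,0]
  ]
}}

```text
t: 10.35
eef_pos: [0.5358, 0.1073, 0.046]
ee_rot: [-3.137, 0.0, 1.641]
force: [-13.8, 8.2, 6.8]
width: 0.0001
gripper_force: 7.3
```

Run:
```python
from station import arm
import cv2
b=arm.grab_frame("side")["color"][130:280,240:430];a=arm.grab_frame("top")["color"][145:265,265:415]
cv2.imwrite("pics/c4.png",cv2.hconcat([cv2.resize(a,(400,320)),cv2.resize(b,(400,320))]))
s=arm.get_state();print(s["force"],s["eef_pos"])
```

```text
[-15.57551111   7.53188134   7.2585918 ] [0.53584117 0.10729952 0.04602306]
```

View pics/c4.png

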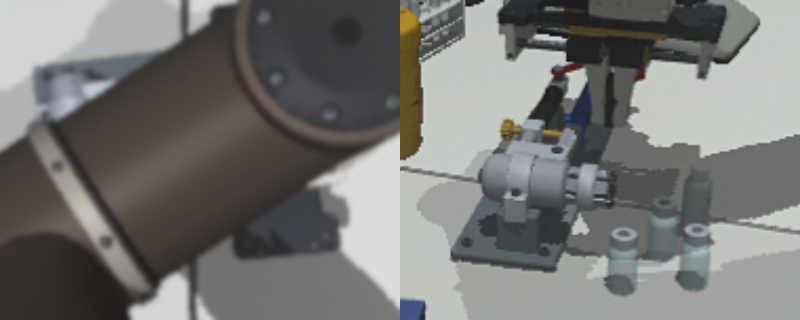

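The side half shows the lever at (578,110) against the brass screw tip, with the black handle at (545,110) clear of it. The catch is still aside near (640,70), and the vials and bottle stand in place. The force is steady at about 19 N, so I'll hand it in.

```bash
python3 -c "
from station import arm
print(arm.job_done())"
```

```text
the job is handed in; nothing more can be done
None
```

I pushed the catch well clear, the lever sprung open, and I pressed it onto the stop screw and handed the job in with it held there at about 19 N, clear of the fixed handle; the judge's verdict was not reported back.

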